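Change over the duplex suction filter

ROBOT

A 6-joint arm with a two-finger parallel gripper is mounted at the origin on a cart in front of the work surface, level with it; the furniture and walls round the work are solid. World frame = base frame: x ahead of the robot, y to its left, z up, the work surface at z = 0. Lengths are in m, angles in rad, forces in N, time in s.
With the tool pointing down it reaches from about 0.35 to 0.975 m from the base axis. Payload 4.9 kg.
Tool frame: the origin (TCP) lies at the very end of the fingers, on their centre line; the grasp point (between the pads) lies 19 mm behind it; z points along the fingers, y is the direction in which the jaws open and shut (so a half turn about z gives the same grasp; the last joint's range is limited). The gripper opens to 85 mm and grips with 20 to 120 N. Pads are 22 mm wide; open, the fingers measure 114 mm over their backs; the gripper's body (76 mm by 85 mm) begins 54 mm behind the grasp point. The pads swing forward as they close: fully open they stand 13 mm farther back than shut.
Start: joints at [-1.359, 0.053, 1.613, -0, 1.476, -0.119], TCP at [0.203, -0.591, 0.231] pointing down, gripper open.
Joint ranges: [-3.01, 3.01], [-1.01, 2.22], [0.06, 2.58], [-1.02, 4.17], [0.09, 2.62], [-3.14, 3.14]. Speed limits (rad/s): [2.57, 2.57, 3.14, 3.14, 3.14, 3.14].

INTERFACE

Orientations are given as a unit quaternion [w, x, y, z].
In Python, from plant import state, eyes, job_done gives the robot as it stands.
- The arm moves only by the tool apply_moves, never from a script. Its argument "commands" is a list of rows, each an object with "linear": the shift along the tool's x, y, z in m, a list of three; "delta_rot": the turn, a rotation vector about the tool's x, y, z in degrees, a list of three; "fingers": the closure in counts, from 0 (fully open) to 255 (shut). In form: [{"linear": [x, y, z], "delta_rot": [wx, wy, wz], "fingers": fingers}, ...]. A call has exactly 8 rows; each row is the pose to reach, as a shift and turn from the pose commanded when the call began, along the tool's axes at that moment; what a row does not reach only later rows make up. A row lasts 1/10 s, in which the tool goes at most 50 mm and 8.59 degrees, less where a joint would pass 70% of its speed; a pose out of reach is approached as far as the arm can. A call with a gripper value outside its range is refused whole. The fingers move at their own pace and stop on an object; the grip force is fixed at half the most. Time passes only in rows, so rows that repeat a pose let the fingers close, or fill a call up. It gives the time, the measured TCP pose, the force and the opening at its end, in the units of the state.
- state(): the state, without advancing time (a new reading comes with each control period).
- eyes.grab_frame(name): name is "side" or "top" or "wrist"; returns the picture (384x512x3 uint8, red, green, blue); there is no depth.
- eyes.camera_params(name): a dict with "fx", "fy", "cx", "cy" (pixels), "position" and "rotation" of the camera in the world; the wrist camera has in their place "T_tool_cam" (4x4, takes a point from camera to tool coordinates, whose origin is the TCP and whose axes are the flange's). Camera axes: x right, y down, z forward; pixel columns grow to the right and rows downward; lengths in m; the calibration is good to about 2 mm. A picture is of the moment at which its call begins: read the wrist's pose just before it. camera_params takes no time and is no camera call.
- job_done(): hands the job in, once; it reports no verdict.
The state is a dict: "time": time; "joint_pos": joint angles; "joint_vel": joint speeds; "joint_efforts": joint torques, N m; "tool_pos": TCP position; "tool_rot": TCP orientation; "contact_force": force on the tool from outside, world axes, zero at the start; "ft_torque": the same for the moment, N m; "gripper_width": opening from 0.0 (shut) to 1.0 (fully open).
Only numpy, scipy, OpenCV 4.12 (cv2) and the standard library are available. Lean on these libraries where they do the work, as an engineer would, in place of code of your own. Each camera call takes 0.05 s, during which the arm holds its last target.

TASK

The seed picker draws its suction through one of the two filter branches on the small manifold at the front of the desk; each branch has a ball valve that is open when its lever lies along the pipe and shut when it stands across the pipe. Change over to the other branch: turn the shut valve fully open first, and only then turn the valve that was in use fully shut, so that the two are never shut together. Leave the jar, dish, carton and measuring cylinder standing where they are.

Things in the scene. Friction and masses are not known exactly. Their poses are not given: they have to be found in the camera images.
- manifold: Fixed manifold, 64 mm deep, 430 mm long, turned a few degrees: base plate under a steel pipe (axis 72 mm above the desk) along its y, with a tee and barb in the middle, a valve 100 mm to either side and a round frosted filter bowl (dark metal head, top at 90 mm) 165 mm to either side. Origin: centre of the underside; x away from the robot, y along the pipe to the left.
- duty_valve_lever (a joint): Lever angle of the valve in use at the start (the left or the right one), rad: 0 = fully open, lever along the pipe, pointing to the manifold's +y; 1.571 = fully shut, lever across the pipe, pointing to its +x, away from the robot. Grows clockwise from above; hard stops at both ends; stays where it is left. Starts open or nearly so.
- standby_valve_lever (a joint): The same for the other valve, which starts shut or nearly so.
- duty_valve_hub (a point): Point on the vertical turning axis of this valve's lever, at mid-height of the lever (125 mm above the desk).
- standby_valve_hub (a point): Point on the vertical turning axis of this valve's lever, at mid-height of the lever (125 mm above the desk).
- duty_valve_grip (a point): Middle of the black sleeve on this valve's lever, 72 mm from the turning axis; its y axis points from the hub along the lever. The sleeve reaches from 41 to 97 mm from the axis, is 18 mm wide and 12 mm thick (119 to 131 mm above the desk). The lever turns level, against about 0.22 N m of friction.
- standby_valve_grip (a point): The same point on the lever of the other valve.
- sample_jar: Bystander: upright screw-cap jar, 48 mm across, 67 mm tall, loose, behind the middle of the manifold. Origin: centre of its underside.
- petri_dish: Bystander: glass dish, 60 mm across, 13 mm tall, loose, behind the right-hand valve. Origin: centre of its underside.
- carton: Bystander: small card box 42 x 66 x 38 mm, loose, at the left end of the desk. Origin: centre of its underside.
- cylinder: Bystander: upright measuring cylinder, 38 mm across the foot, 131 mm tall, loose, at the left end of the desk. Origin: centre of its underside.

How it is judged:
By the outcome, as a careful person would: the job done as asked, in the order asked, and still so for the second after the job is handed in, with the robot touching nothing.
It also fails if it takes over 45 s, if anything falls off the work surface, if the arm or the gripper's body presses on something with over 40 N, if the wrist force passes 120 N, or if a joint passes its speed limit or range.

## Working session

There is one attempt and no reset: what is moved stays moved. The work goes in short steps, Python scripts to look and compute and a tool call to move; the robot and the scene stay as the last step left them, time stands still between calls to the robot, and variables do not carry over. Pictures are saved under pics/ and viewed, and the job is handed in when it is done.

Besides the shell and the picture viewer there is one more tool, called in YAML: its name, and indented under it one key for each argument. apply_moves: Moves the arm, as the interface text tells. Its arguments: {"type":"object","properties":{"commands":{"type":"array","items":{"type":"object","properties":{"linear":{"type":"array","items":{"type":"number"}},"delta_rot":{"type":"array","items":{"type":"number"}},"fingers":{"type":"number"}}}}},"required":["commands"]}

```bash
mkdir -p pics; ls
python3 - <<'E'
from plant import state, eyes
import cv2
print(state())
for n in ["side","top"]:
    im=eyes.grab_frame(n); cv2.imwrite(f"pics/{n}0.png",im[:,:,::-1]); print(n,eyes.camera_params(n))
print(eyes.camera_params("wrist"))
E
```

```text
pics
{'time': 0.0, 'joint_pos': array([-1.35903400e+00,  5.33393226e-02,  1.61428886e+00,  9.11437050e-06,
        1.47597814e+00, -1.19003644e-01]), 'joint_vel': array([-7.08482646e-04, -1.37243064e-04, -1.24633852e-03,  8.87115904e-04,
       -6.36217660e-05,  1.61859695e-05]), 'joint_efforts': array([ 1.03076782e-03, -3.93674040e+01, -3.70179749e+01, -8.42919394e-05,
        6.90784946e-03, -1.39085509e-05]), 'tool_pos': array([ 0.20285035, -0.59051605,  0.23007695]), 'tool_rot': array([-1.00596468e-03,  9.86354948e-01,  1.64629591e-01, -4.21483013e-05]), 'contact_force': array([-0.5687103 , -0.02541664,  0.13618658]), 'ft_torque': array([-0.06267953, -0.02429025, -0.00177493]), 'gripper_width': 1.0023371249727415}
side {'fx': 408.68859090362145, 'fy': 408.68859090362145, 'cx': 262.6477118012239, 'cy': 199.10104403469683, 'position': array([0.01027007, 0.90283411, 0.57689766]), 'rotation': array([ 0.12681057, -0.21747064,  0.81738624, -0.518175  ])}
top {'fx': 376.30465094662196, 'fy': 376.30465094662196, 'cx': 265.51101376179264, 'cy': 192.19081734400763, 'position': array([0.34992782, 0.05906576, 0.96356721]), 'rotation': array([-0.0500519 ,  0.71443713, -0.69646007,  0.04491955])}
{'fx': 336.70521014187096, 'fy': 336.70521014187096, 'cx': 257.8439799636346, 'cy': 198.7490192832853, 'T_tool_cam': array([[-9.52842543e-05, -9.49195823e-01, -3.14686003e-01,
         7.96701069e-02],
       [ 9.99999240e-01, -4.77292932e-04,  1.13688017e-03,
        -4.00694937e-04],
       [-1.22931931e-03, -3.14685655e-01,  9.49195147e-01,
        -1.42732903e-01],
       [ 0.00000000e+00,  0.00000000e+00,  0.00000000e+00,
         1.00000000e+00]])}
```

View pics/top0.png

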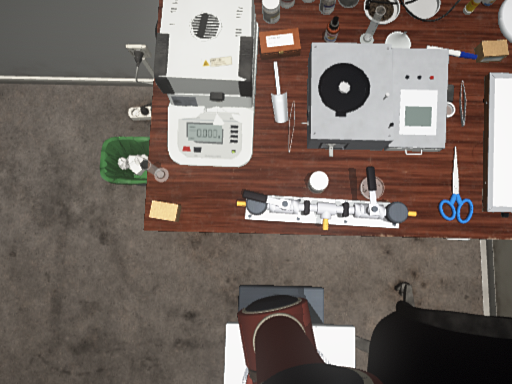

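View pics/side0.png

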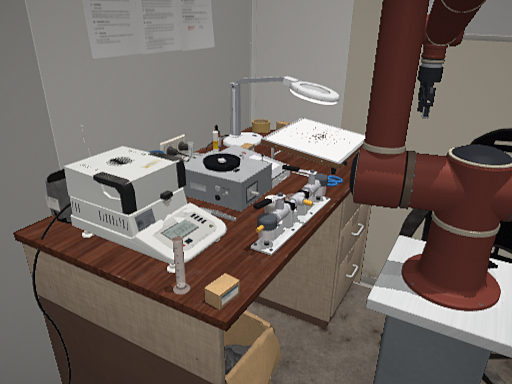

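The top view shows the left valve's lever along the pipe, with its sleeve near (255,196), so the left valve is the one in use. The right valve's lever stands across the pipe, with its sleeve near (371,180), so it is the standby. The jar is at (318,181), the dish at (372,187), the carton at (164,211) and the cylinder at (160,175). I'll zoom in and measure.

```bash
cat > h.py <<'E'
import numpy as np, cv2
from scipy.spatial.transform import Rotation as R
from plant import state, eyes
def ray(n,u,v,z):
    c=eyes.camera_params(n); q=c['rotation']; M=R.from_quat([q[1],q[2],q[3],q[0]]).as_matrix()
    d=M@np.array([(u-c['cx'])/c['fx'],(v-c['cy'])/c['fy'],1]); p=c['position']
    return p+d*(z-p[2])/d[2]
def proj(n,P):
    c=eyes.camera_params(n); q=c['rotation']; M=R.from_quat([q[1],q[2],q[3],q[0]]).as_matrix()
    x=M.T@(np.array(P)-c['position']); return c['fx']*x[0]/x[2]+c['cx'],c['fy']*x[1]/x[2]+c['cy']
def tool():
    s=state(); q=s['tool_rot']; return s['tool_pos'],R.from_quat([q[1],q[2],q[3],q[0]]).as_matrix()
E
python3 - <<'E'
from h import *
im=cv2.imread('pics/top0.png')
c=im[155:240,232:422]; cv2.imwrite('pics/top0z.png',cv2.resize(c,None,fx=4,fy=4,interpolation=cv2.INTER_CUBIC))
im=cv2.imread('pics/side0.png')
c=im[150:260,240:360]; cv2.imwrite('pics/side0z.png',cv2.resize(c,None,fx=5,fy=5,interpolation=cv2.INTER_CUBIC))
E
```

```text
(no output)
```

View pics/top0z.png

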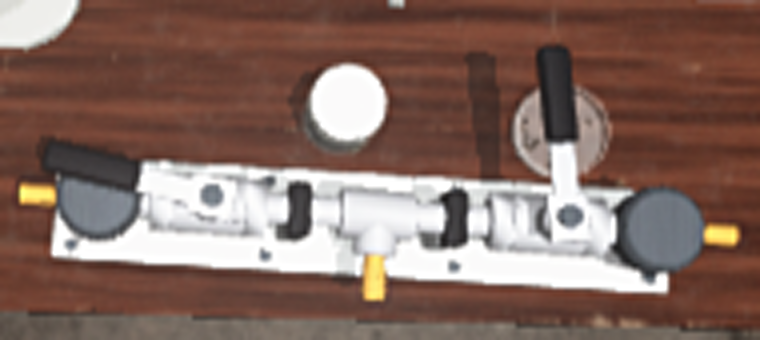

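View pics/side0z.png

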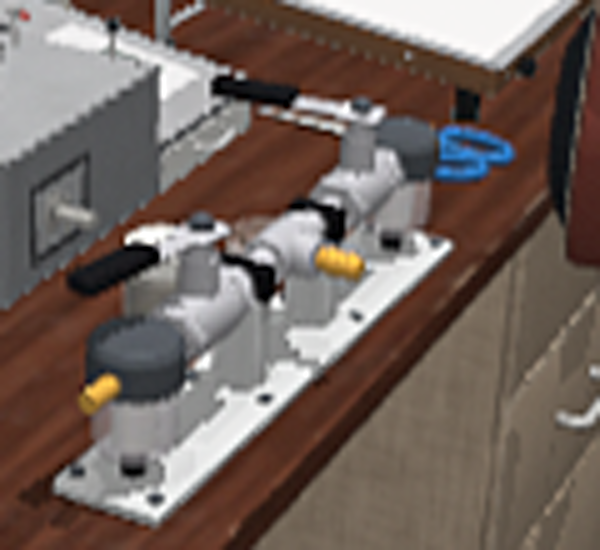

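Run:
```python
from h import *
f=lambda a,b:(232+(a+.5)/4-.5,155+(b+.5)/4-.5)
im=cv2.imread('pics/top0.png')
hubs={}
for n,hp in dict(L=(212,194),R=(570,215)).items(): hubs[n]=ray('top',*f(*hp),.133)[:2]
y=hubs['L']-hubs['R']; print(hubs,np.linalg.norm(y)); yaw=np.arctan2(-y[0],y[1]); print('manifold yaw',np.degrees(yaw))
# sleeve masks
g=cv2.cvtColor(im,cv2.COLOR_BGR2GRAY)
for n,box in dict(L=(241,188,268,204),R=(364,164,379,192)).items():
    x0,y0,x1,y1=box; m=np.zeros_like(g); m[y0:y1,x0:x1]=(g[y0:y1,x0:x1]<38)*255
    k,lab,st,ce=cv2.connectedComponentsWithStats(m); i=1+np.argmax(st[1:,4]); 
    pts=np.column_stack(np.where(lab==i))[:,::-1]
    P=np.array([ray('top',u,v,.131)[:2] for u,v in pts]); c=P.mean(0); d=c-hubs[n]
    print(n,st[i],ce[i],c,'r',np.linalg.norm(d),'bearing from y (cw), rel pipe deg',np.degrees(np.arctan2(d[0],d[1])+yaw))
for n,uv,z in [('jar',(347,104),.067),('dish',(562,130),.013)]: print(n,ray('top',*f(*uv),z))
p,M=tool(); print(p,M.round(3))
# fwd balance / picker edges
for uv in [(330,150),(312,148),(446,150),(252,160),(170,162)]: print(uv,ray('top',*uv,.08))
```

```text
{'L': array([0.438758  , 0.02355183]), 'R': array([ 0.43209102, -0.17442862])} 0.19809267010608508
manifold yaw -1.9287053613724772Traceback (most recent call last):
  File "<stdin>", line 11, in <module>
    return _wrapfunc(a, 'argmax', axis=axis, out=out, **kwds)
    return bound(*args, **kwds)
ValueError: attempt to get argmax of an empty sequence
```

Run:
```python
from h import *
f=lambda a,b:(232+(a+.5)/4-.5,155+(b+.5)/4-.5)
im=cv2.imread('pics/top0.png')
hubs={}
for n,hp in dict(L=(212,194),R=(570,215)).items(): hubs[n]=ray('top',*f(*hp),.133)[:2]
y=hubs['L']-hubs['R']; yaw=np.arctan2(-y[0],y[1])
g=im.max(2); print(g[188:200,243:268:2]); 
for n,box in dict(L=(241,188,268,204),R=(364,164,379,192)).items():
    x0,y0,x1,y1=box; m=np.zeros_like(g); m[y0:y1,x0:x1]=(g[y0:y1,x0:x1]<55)*255
    k,lab,st,ce=cv2.connectedComponentsWithStats(m); i=1+np.argmax(st[1:,4]); 
    pts=np.column_stack(np.where(lab==i))[:,::-1]
    P=np.array([ray('top',u,v,.131)[:2] for u,v in pts]); c=P.mean(0); d=c-hubs[n]
    print(n,st[i],ce[i],c,'r',np.linalg.norm(d),'angle cw rel pipe deg',np.degrees(np.arctan2(d[0],d[1])+yaw))
for n,uv,z in [('jar',(347,104),.067),('dish',(562,130),.013)]: print(n,ray('top',*f(*uv),z))
for uv in [(330,150),(312,148),(446,150),(252,160),(170,162)]: print(uv,ray('top',*uv,.08))
p,M=tool(); print(p,M.round(3))
```

```text
[[104 108 118 116 119 121 121 121 119 122 120 117 116]
 [ 78  74 100 102 113 113 113 117 116 121 123 121 121]
 [ 68  52  60  70  94  97 102 106 101 104 110 108 113]
 [ 56  51  48  47  57  64  81  85  91  96 100 100 107]
 [ 47  57  56  52  50  47  56  64  86  91 102 103 105]
 [ 46  59  60  58  58  54  51  50  60  67  92 104 102]
 [ 49  62  62  61  60  59  60  55  49  51  60  86  90]
 [ 51  64  64  65  62  62  62  61  59  57  52  49 102]
 [ 49  60  62  66  66  64  65  63  64  61  60  52 152]
 [ 52  46  50  61  62  68  67  67  67  65  64  57 173]
 [ 68  57  53  47  52  63  65  69  69  69  67  56 201]
 [ 68  76  73  76  61  49  53  62  68  72  70  55 255]]
L [243 190  24  11  54] [252.05555556 194.68518519] [0.45606752 0.09645612] r 0.07493100097890008 angle cw rel pipe deg 11.427607016754308
R [366 167  10  23 152] [370.875      177.32894737] [ 0.50199376 -0.16860917] r 0.07014456085370684 angle cw rel pipe deg 83.31235947946271
jar [ 0.50242474 -0.0596035   0.067     ]
dish [ 0.49822707 -0.20376861  0.013     ]
(330, 150) [ 0.57551123 -0.08526981  0.08      ]
(312, 148) [ 0.57938465 -0.0420015   0.08      ]
(446, 150) [ 0.58231321 -0.36325349  0.08      ]
(252, 160) [0.5463672  0.10144341 0.08      ]
(170, 162) [0.53662809 0.29798536 0.08      ]
[ 0.20289014 -0.59055816  0.23017718] [[ 0.946  0.325 -0.   ]
 [ 0.325 -0.946  0.002]
 [ 0.    -0.002 -1.   ]]
```

```bash
cat >> h.py <<'E'
psi=np.radians(-1.93); mx=np.array([np.cos(psi),np.sin(psi)]); my=np.array([-np.sin(psi),np.cos(psi)])
HUB=dict(L=np.array([0.4388,0.0236]),R=np.array([0.4321,-0.1744]))
def tgt(v,th,off,r=.070):
    th=np.radians(th); d=my*np.cos(th)+mx*np.sin(th); t=-my*np.sin(th)+mx*np.cos(th)
    p=HUB[v]+r*d+off*t; return p, np.degrees(np.arctan2(-t[1],-t[0]))  # tool x = -t
def rel(p,z,yaw):
    P,M=tool(); l=M.T@(np.array([*p,z])-P)
    y=np.radians(yaw); T=np.column_stack([[np.cos(y),np.sin(y),0],[np.sin(y),-np.cos(y),0],[0,0,-1]])
    rv=R.from_matrix(M.T@T).as_rotvec(degrees=True); return l.round(4),rv.round(2)
def angle(v):
    P,M=tool(); return (P[:2]-HUB[v])@mx,(P[:2]-HUB[v])@my
E
python3 - <<'E'
from h import *
p,y=tgt('R',83,.037); print(p,y,rel(p,.23,y)); print(rel(p,.112,y))
print([ray('top',*uv,.2).round(3) for uv in [(487,73),(487,210)]])
E
```

```text
[ 0.50509592 -0.20506914] 95.07000000000001 (array([ 0.411 , -0.2664,  0.0008]), array([ -0.08,  -0.08, -76.12]))
(array([ 0.411 , -0.2662,  0.1188]), array([ -0.08,  -0.08, -76.12]))
[array([ 0.721, -0.399,  0.2  ]), array([ 0.428, -0.384,  0.2  ])]
```

apply_moves:
  commands:
    - {"linear": [0.205, -0.205, 0], "delta_rot": [0, 0, -76], "fingers": 255}
    - {"linear": [0.205, -0.205, 0], "delta_rot": [0, 0, -76], "fingers": 255}
    - {"linear": [0.205, -0.205, 0], "delta_rot": [0, 0, -76], "fingers": 255}
    - {"linear": [0.205, -0.205, 0], "delta_rot": [0, 0, -76], "fingers": 255}
    - {"linear": [0.205, -0.205, 0], "delta_rot": [0, 0, -76], "fingers": 255}
    - {"linear": [0.205, -0.205, 0], "delta_rot": [0, 0, -76], "fingers": 255}
    - {"linear": [0.411, -0.266, 0], "delta_rot": [0, 0, -76], "fingers": 255}
    - {"linear": [0.411, -0.266, 0], "delta_rot": [0, 0, -76], "fingers": 255}

```text
time: 0.9
tool_pos: [0.4124, -0.271, 0.2312]
tool_rot: [0.0, 0.719, 0.695, -0.0]
contact_force: [0.6, -0.6, -0.1]
gripper_width: -0.001
```

Run:
```python
from h import *
p,y=tgt('R',83,.037); P,M=tool(); print(P,np.degrees(np.arctan2(M[1,0],M[0,0])), state()['joint_pos'].round(2)); print(rel(p,.23,y),state()['gripper_width'])
```

```text
[ 0.41241825 -0.27097069  0.23122985] 88.01838343101586 [-0.73 -0.27  1.91 -0.    1.5  -0.7 ]
(array([0.0691, 0.0903, 0.0012]), array([ 0.02,  0.03, -7.05])) -0.0008898210660280042
```

apply_moves:
  commands:
    - {"linear": [0.069, 0.09, 0], "delta_rot": [0, 0, -7], "fingers": 255}
    - {"linear": [0.069, 0.09, 0], "delta_rot": [0, 0, -7], "fingers": 255}
    - {"linear": [0.069, 0.09, 0], "delta_rot": [0, 0, -7], "fingers": 255}
    - {"linear": [0.069, 0.09, 0], "delta_rot": [0, 0, -7], "fingers": 255}
    - {"linear": [0.069, 0.09, 0], "delta_rot": [0, 0, -7], "fingers": 255}
    - {"linear": [0.069, 0.09, 0], "delta_rot": [0, 0, -7], "fingers": 255}
    - {"linear": [0.069, 0.09, 0], "delta_rot": [0, 0, -7], "fingers": 255}
    - {"linear": [0.069, 0.09, 0], "delta_rot": [0, 0, -7], "fingers": 255}

```text
time: 1.7
tool_pos: [0.5038, -0.2081, 0.2314]
tool_rot: [0.0, 0.678, 0.735, -0.0]
contact_force: [0.4, -0.4, -0.4]
gripper_width: 0.003
```

Run:
```python
from h import *
P,M=tool(); im=eyes.grab_frame('wrist'); cv2.imwrite('pics/w1.png',im[:,:,::-1])
p,y=tgt('R',83,.037); print(P); print(rel(p,.112,y))
T=eyes.camera_params('wrist')['T_tool_cam']; c=eyes.camera_params('wrist')
# predicted pixels of hub, sleeve
def pj(X):
    x=np.linalg.inv(T)@np.append(M.T@(np.array(X)-P),1); return c['fx']*x[0]/x[2]+c['cx'],c['fy']*x[1]/x[2]+c['cy']
print('hub',pj([*HUB['R'],.133]),'sleeve',pj([*tgt('R',83,0,.072)[0],.131]))
```

```text
[ 0.50377349 -0.20809092  0.23140285]
(array([0.0028, 0.0014, 0.1194]), array([ 0.01,  0.01, -0.44]))
hub (np.float64(163.78484584736333), np.float64(147.6813365730657)) sleeve (np.float64(263.9503871394906), np.float64(146.4021155192098))
```

View pics/w1.png

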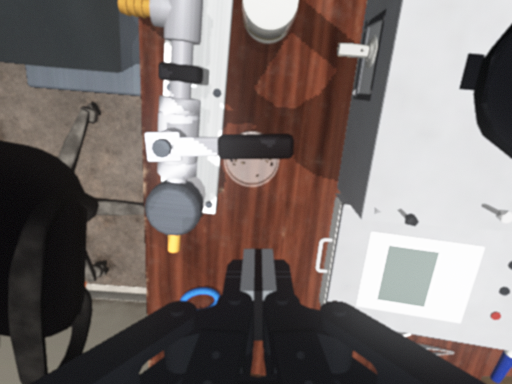

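apply_moves:
  commands:
    - {"linear": [0.003, 0.001, 0.05], "delta_rot": [0, 0, 0], "fingers": 255}
    - {"linear": [0.003, 0.001, 0.09], "delta_rot": [0, 0, 0], "fingers": 255}
    - {"linear": [0.003, 0.001, 0.119], "delta_rot": [0, 0, 0], "fingers": 255}
    - {"linear": [0.003, 0.001, 0.119], "delta_rot": [0, 0, 0], "fingers": 255}
    - {"linear": [0.003, 0.001, 0.119], "delta_rot": [0, 0, 0], "fingers": 255}
    - {"linear": [0.008, 0.001, 0.119], "delta_rot": [0, 0, 0], "fingers": 255}
    - {"linear": [0.012, 0.001, 0.119], "delta_rot": [0, 0, 0], "fingers": 255}
    - {"linear": [0.015, 0.001, 0.119], "delta_rot": [0, 0, 0], "fingers": 255}

```text
time: 2.55
tool_pos: [0.5052, -0.1923, 0.1142]
tool_rot: [0.002, 0.677, 0.736, 0.0]
contact_force: [-0.7, -0.5, -0.0]
gripper_width: 0.003
```

Run:
```python
from h import *
print(tool()[0],state()['contact_force'])
for th in [83,77,71,65,59,53,47,41,35]:
    p,y=tgt('R',th,.020); print(th,*rel(p,.112,y))
```

```text
[ 0.50518821 -0.1923068   0.11420798] [-0.69613874 -0.54150739 -0.02754042]
83 [ 0.0043 -0.0013  0.0022] [ 0.15  0.09 -0.35]
77 [0.0117 0.0004 0.0022] [ 0.15  0.1  -6.35]
71 [0.0193 0.0013 0.0022] [  0.14   0.11 -12.35]
65 [0.0269 0.0014 0.0022] [  0.14   0.12 -18.35]
59 [0.0345 0.0006 0.0022] [  0.13   0.12 -24.35]
53 [ 0.042  -0.0009  0.0021] [  0.12   0.13 -30.35]
47 [ 0.0492 -0.0031  0.0021] [  0.12   0.14 -36.35]
41 [ 0.0562 -0.0062  0.0021] [  0.11   0.15 -42.35]
35 [ 0.0629 -0.0099  0.0021] [  0.1    0.15 -48.35]
```

apply_moves:
  commands:
    - {"linear": [0.012, 0, 0], "delta_rot": [0, 0, -6], "fingers": 255}
    - {"linear": [0.019, 0.001, 0], "delta_rot": [0, 0, -12], "fingers": 255}
    - {"linear": [0.027, 0.001, 0], "delta_rot": [0, 0, -18], "fingers": 255}
    - {"linear": [0.035, 0.001, 0], "delta_rot": [0, 0, -24], "fingers": 255}
    - {"linear": [0.042, -0.001, 0], "delta_rot": [0, 0, -30], "fingers": 255}
    - {"linear": [0.049, -0.003, 0], "delta_rot": [0, 0, -36], "fingers": 255}
    - {"linear": [0.056, -0.006, 0], "delta_rot": [0, 0, -42], "fingers": 255}
    - {"linear": [0.063, -0.01, 0], "delta_rot": [0, 0, -48], "fingers": 255}

```text
time: 3.35
tool_pos: [0.4908, -0.1306, 0.1141]
tool_rot: [0.003, 0.318, 0.948, -0.0]
contact_force: [3.3, -1.9, 0.3]
gripper_width: 0.003
```

Run:
```python
from h import *
print(tool()[0],state()['contact_force'])
im=eyes.grab_frame('top')[155:240,232:422,::-1]; cv2.imwrite('pics/top1z.png',cv2.resize(im,None,fx=4,fy=4,interpolation=cv2.INTER_CUBIC))
print(tool()[0],state()['contact_force'])
for th in [35,29,23,17,11,6,2,0,-2]:
    p,y=tgt('R',th,.020); print(th,*rel(p,.112,y))
```

```text
[ 0.49079198 -0.13064145  0.11408368] [ 3.25347299 -1.90835849  0.34262633]
[ 0.48999615 -0.12977403  0.11390864] [2.27838778 0.14020714 0.51779587]
35 [-0.0005 -0.0005  0.0019] [0.07 0.23 0.07]
29 [0.0069 0.0013 0.0019] [ 0.06  0.23 -5.93]
23 [0.0145 0.0022 0.0019] [  0.04   0.23 -11.93]
17 [0.0221 0.0023 0.0018] [  0.03   0.23 -17.93]
11 [0.0297 0.0017 0.0018] [ 2.000e-02  2.400e-01 -2.393e+01]
6 [0.0359 0.0005 0.0018] [ 1.000e-02  2.400e-01 -2.893e+01]
2 [ 0.0408 -0.0008  0.0017] [  0.     0.24 -32.93]
0 [ 0.0432 -0.0016  0.0017] [ -0.     0.24 -34.93]
-2 [ 0.0456 -0.0025  0.0017] [-1.000e-02  2.400e-01 -3.693e+01]
```

View pics/top1z.png

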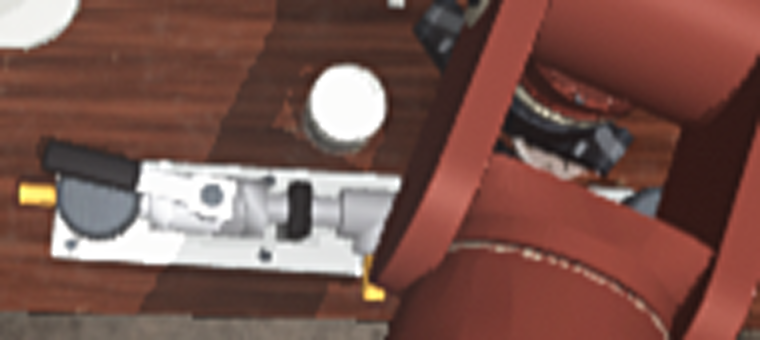

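The arm hides the right valve in the top view. The left lever and the jar at (347,104) in the zoomed view haven't moved. A contact force of about 3.5 N shows the lever is being pushed, so I'll keep going toward the stop.

apply_moves:
  commands:
    - {"linear": [0.007, 0.001, 0], "delta_rot": [0, 0, -6], "fingers": 255}
    - {"linear": [0.0145, 0.002, 0], "delta_rot": [0, 0, -12], "fingers": 255}
    - {"linear": [0.022, 0.002, 0], "delta_rot": [0, 0, -18], "fingers": 255}
    - {"linear": [0.03, 0.002, 0], "delta_rot": [0, 0, -24], "fingers": 255}
    - {"linear": [0.036, 0.001, 0], "delta_rot": [0, 0, -29], "fingers": 255}
    - {"linear": [0.039, 0, 0], "delta_rot": [0, 0, -32], "fingers": 255}
    - {"linear": [0.041, -0.001, 0], "delta_rot": [0, 0, -35], "fingers": 255}
    - {"linear": [0.041, -0.001, 0], "delta_rot": [0, 0, -35], "fingers": 255}

```text
time: 4.2
tool_pos: [0.4571, -0.106, 0.1138]
tool_rot: [0.002, 0.021, 1.0, -0.0]
contact_force: [3.2, 1.5, 1.6]
gripper_width: -0.002
```

Run:
```python
from h import *
P,M=tool(); im=eyes.grab_frame('wrist'); cv2.imwrite('pics/w2.png',im[:,:,::-1])
print(P,state()['contact_force'],angle('R'))
p,y=tgt('R',0,.020);print(rel(p,.112,y))
```

```text
[ 0.45706774 -0.10604309  0.11375348] [2.47792768 1.50299744 1.86689568] (np.float64(0.022617488987742716), np.float64(0.06897755657982725))
(array([0.0026, 0.001 , 0.0016]), array([-0.02,  0.19, -0.48]))
```

View pics/w2.png

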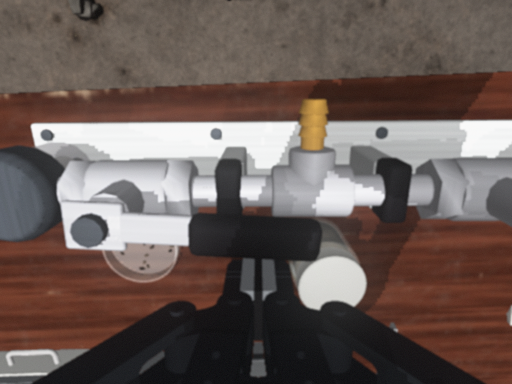

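The wrist view shows the lever (hub at (90,230), sleeve at (255,237)) about 2° short of the pipe line. I'll push on in small steps until the force rises at the stop.

apply_moves:
  commands:
    - {"linear": [0.001, 0, 0], "delta_rot": [0, 0, 0], "fingers": 255}
    - {"linear": [0.001, 0, 0], "delta_rot": [0, 0, 0], "fingers": 255}
    - {"linear": [0.002, 0, 0], "delta_rot": [0, 0, 0], "fingers": 255}
    - {"linear": [0.002, 0, 0], "delta_rot": [0, 0, 0], "fingers": 255}
    - {"linear": [0.003, 0, 0], "delta_rot": [0, 0, 0], "fingers": 255}
    - {"linear": [0.003, 0, 0], "delta_rot": [0, 0, 0], "fingers": 255}
    - {"linear": [0.003, 0, 0], "delta_rot": [0, 0, 0], "fingers": 255}
    - {"linear": [0.003, 0, 0], "delta_rot": [0, 0, 0], "fingers": 255}

```text
time: 5.05
tool_pos: [0.4528, -0.1062, 0.1123]
tool_rot: [-0.0, 0.02, 1.0, -0.0]
contact_force: [1.6, 0.0, 2.3]
gripper_width: 0.001
```

apply_moves:
  commands:
    - {"linear": [0.001, 0, 0], "delta_rot": [0, 0, 0], "fingers": 255}
    - {"linear": [0.001, 0, 0], "delta_rot": [0, 0, 0], "fingers": 255}
    - {"linear": [0.001, 0, 0], "delta_rot": [0, 0, 0], "fingers": 255}
    - {"linear": [0.002, 0, 0], "delta_rot": [0, 0, 0], "fingers": 255}
    - {"linear": [0.002, 0, 0], "delta_rot": [0, 0, 0], "fingers": 255}
    - {"linear": [0.002, 0, 0], "delta_rot": [0, 0, 0], "fingers": 255}
    - {"linear": [0.002, 0, 0], "delta_rot": [0, 0, 0], "fingers": 255}
    - {"linear": [0.002, 0, 0], "delta_rot": [0, 0, 0], "fingers": 255}

```text
time: 5.85
tool_pos: [0.4523, -0.1062, 0.1124]
tool_rot: [0.002, 0.02, 1.0, -0.0]
contact_force: [9.3, -0.8, -2.3]
gripper_width: -0.0
```

apply_moves:
  commands:
    - {"linear": [0.001, 0, 0], "delta_rot": [0, 0, 0], "fingers": 255}
    - {"linear": [0.002, 0, 0], "delta_rot": [0, 0, 0], "fingers": 255}
    - {"linear": [0.002, 0, 0], "delta_rot": [0, 0, 0], "fingers": 255}
    - {"linear": [0.002, 0, 0], "delta_rot": [0, 0, 0], "fingers": 255}
    - {"linear": [0.002, 0, 0], "delta_rot": [0, 0, 0], "fingers": 255}
    - {"linear": [0.002, 0, 0], "delta_rot": [0, 0, 0], "fingers": 255}
    - {"linear": [0.002, 0, 0], "delta_rot": [0, 0, 0], "fingers": 255}
    - {"linear": [0.002, 0, 0], "delta_rot": [0, 0, 0], "fingers": 255}

```text
time: 6.65
tool_pos: [0.4522, -0.1062, 0.1125]
tool_rot: [0.005, 0.02, 1.0, -0.0]
contact_force: [16.8, -0.2, -7.4]
gripper_width: 0.001
```

Run:
```python
from h import *
P,M=tool(); im=eyes.grab_frame('wrist'); cv2.imwrite('pics/w3.png',im[:,:,::-1])
print(P,state()['contact_force'],angle('R'))
```

```text
[ 0.45216159 -0.10616243  0.11253156] [17.23804932  0.38539488 -8.06911108] (np.float64(0.017732526103830384), np.float64(0.0688734344800246))
```

View pics/w3.png

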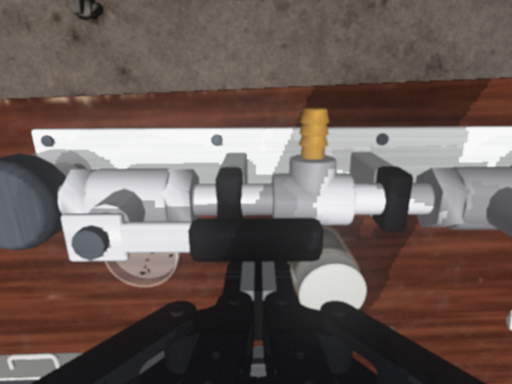

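The right lever is now against its open stop: the force rose from 9 to 17 N with no movement, and in the wrist view the lever lies along the pipe. I'll back off, lift and move to the robot side of the left lever.

apply_moves:
  commands:
    - {"linear": [-0.008, 0, 0], "delta_rot": [0, 0, 0], "fingers": 255}
    - {"linear": [-0.016, 0, 0], "delta_rot": [0, 0, 0], "fingers": 255}
    - {"linear": [-0.016, 0, -0.04], "delta_rot": [0, 0, 0], "fingers": 255}
    - {"linear": [-0.016, 0, -0.08], "delta_rot": [0, 0, 0], "fingers": 255}
    - {"linear": [-0.016, 0, -0.09], "delta_rot": [0, 0, 0], "fingers": 255}
    - {"linear": [-0.016, 0, -0.09], "delta_rot": [0, 0, 0], "fingers": 255}
    - {"linear": [-0.016, 0, -0.09], "delta_rot": [0, 0, 0], "fingers": 255}
    - {"linear": [-0.016, 0, -0.09], "delta_rot": [0, 0, 0], "fingers": 255}

```text
time: 7.5
tool_pos: [0.4635, -0.1062, 0.1997]
tool_rot: [-0.002, 0.02, 1.0, 0.001]
contact_force: [0.2, -0.6, 1.2]
gripper_width: -0.001
```

Run:
```python
from h import *
P,M=tool(); im=eyes.grab_frame('wrist'); cv2.imwrite('pics/w4.png',im[:,:,::-1])
print(P,state()['contact_force'],state()['joint_pos'].round(2))
p,y=tgt('L',9,-.040); print(p,y,rel(p,.2,y))
```

```text
[ 0.46353416 -0.10615275  0.19973448] [-0.28309062  0.66405494 -0.70847051] [-0.38 -0.29  1.98 -0.    1.46 -1.91]
[0.41279829 0.09991455] 169.07000000000002 (array([0.059 , 0.2039, 0.0004]), array([ 0.06, -0.24,  8.63]))
```

View pics/w4.png

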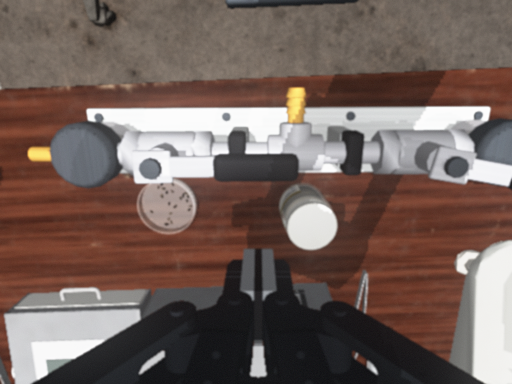

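The right lever lies parallel to the line between the hubs: hub R (150,167), sleeve (257,166), hub L (455,165). The jar and dish haven't moved. Next is the left valve.

apply_moves:
  commands:
    - {"linear": [0.03, 0.04, 0], "delta_rot": [0, 0, 4], "fingers": 255}
    - {"linear": [0.059, 0.085, 0], "delta_rot": [0, 0, 8.6], "fingers": 255}
    - {"linear": [0.059, 0.13, 0], "delta_rot": [0, 0, 8.6], "fingers": 255}
    - {"linear": [0.059, 0.175, 0], "delta_rot": [0, 0, 8.6], "fingers": 255}
    - {"linear": [0.059, 0.204, 0], "delta_rot": [0, 0, 8.6], "fingers": 255}
    - {"linear": [0.059, 0.204, 0], "delta_rot": [0, 0, 8.6], "fingers": 255}
    - {"linear": [0.059, 0.204, 0], "delta_rot": [0, 0, 8.6], "fingers": 255}
    - {"linear": [0.059, 0.204, 0], "delta_rot": [0, 0, 8.6], "fingers": 255}

```text
time: 8.35
tool_pos: [0.4137, 0.0988, 0.2015]
tool_rot: [-0.001, 0.095, 0.995, -0.0]
contact_force: [0.4, 0.1, -0.2]
gripper_width: 0.002
```

Run:
```python
from h import *
p,y=tgt('L',9,-.040); print(tool()[0],rel(p,.112,y),state()['joint_pos'].round(2),state()['contact_force'])
im=eyes.grab_frame('side')[120:290,200:400,::-1]; cv2.imwrite('pics/s2.png',cv2.resize(im,None,fx=3.5,fy=3.5,interpolation=cv2.INTER_CUBIC))
```

```text
[0.4137277  0.09883942 0.20147055] (array([0.001 , 0.0009, 0.0895]), array([-0.05, -0.08, -0.02])) [ 0.06 -0.44  2.09 -0.    1.49 -1.32] [ 0.40097123  0.07903923 -0.24946585]
```

View pics/s2.png

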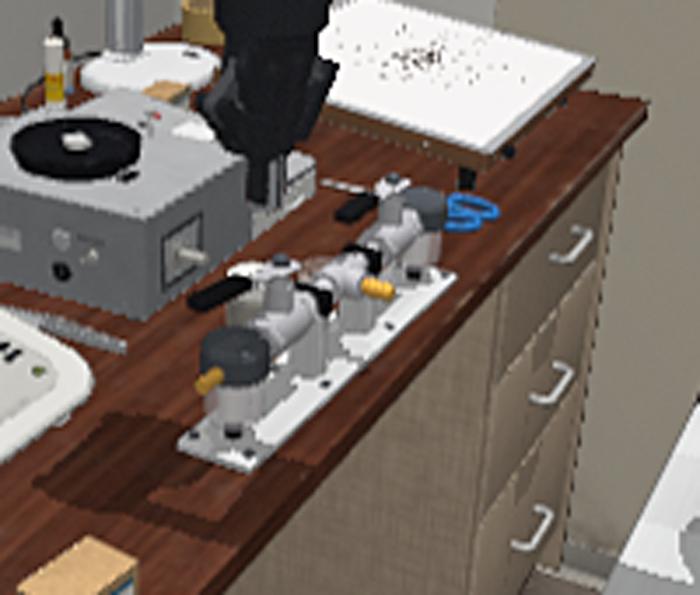

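In the side view the right lever lies along the pipe. The gripper is above the left side and clear of everything. I'll descend and make contact.

apply_moves:
  commands:
    - {"linear": [0, 0, 0.045], "delta_rot": [0, 0, 0], "fingers": 255}
    - {"linear": [0, 0, 0.08], "delta_rot": [0, 0, 0], "fingers": 255}
    - {"linear": [0, 0, 0.09], "delta_rot": [0, 0, 0], "fingers": 255}
    - {"linear": [0, 0, 0.09], "delta_rot": [0, 0, 0], "fingers": 255}
    - {"linear": [0, 0, 0.09], "delta_rot": [0, 0, 0], "fingers": 255}
    - {"linear": [-0.006, 0, 0.09], "delta_rot": [0, 0, 0], "fingers": 255}
    - {"linear": [-0.012, 0, 0.09], "delta_rot": [0, 0, 0], "fingers": 255}
    - {"linear": [-0.016, 0, 0.09], "delta_rot": [0, 0, 0], "fingers": 255}

```text
time: 9.2
tool_pos: [0.4313, 0.0965, 0.1137]
tool_rot: [0.001, 0.095, 0.995, 0.0]
contact_force: [-0.6, -0.4, 0.3]
gripper_width: -0.002
```

Run:
```python
from h import *
print(tool()[0],state()['contact_force'])
for th in [9,15,21,27,33,39,45,51,57]:
    p,y=tgt('L',th,-.020); print(th,*rel(p,.112,y))
```

```text
[0.43134081 0.09649648 0.11372343] [-0.56674996 -0.4424703   0.29227546]
9 [-0.0011 -0.0002  0.0017] [0.03 0.14 0.04]
15 [-0.0086  0.0015  0.0017] [0.04 0.14 6.04]
21 [-0.0161  0.0025  0.0018] [ 0.05  0.14 12.04]
27 [-0.0238  0.0026  0.0018] [ 0.06  0.14 18.04]
33 [-0.0313  0.0019  0.0018] [ 0.06  0.14 24.04]
39 [-0.0388  0.0004  0.0018] [ 0.07  0.13 30.04]
45 [-0.0461 -0.0018  0.0018] [ 0.08  0.13 36.04]
51 [-0.0531 -0.0048  0.0019] [ 0.08  0.13 42.04]
57 [-0.0598 -0.0085  0.0019] [ 0.09  0.12 48.04]
```

apply_moves:
  commands:
    - {"linear": [-0.0085, 0.0015, 0], "delta_rot": [0, 0, 6], "fingers": 255}
    - {"linear": [-0.016, 0.0025, 0], "delta_rot": [0, 0, 12], "fingers": 255}
    - {"linear": [-0.024, 0.0025, 0], "delta_rot": [0, 0, 18], "fingers": 255}
    - {"linear": [-0.0315, 0.002, 0], "delta_rot": [0, 0, 24], "fingers": 255}
    - {"linear": [-0.039, 0.0005, 0], "delta_rot": [0, 0, 30], "fingers": 255}
    - {"linear": [-0.046, -0.002, 0], "delta_rot": [0, 0, 36], "fingers": 255}
    - {"linear": [-0.053, -0.005, 0], "delta_rot": [0, 0, 42], "fingers": 255}
    - {"linear": [-0.06, -0.0085, 0], "delta_rot": [0, 0, 48], "fingers": 255}

```text
time: 10.0
tool_pos: [0.4869, 0.0773, 0.1125]
tool_rot: [-0.001, 0.493, 0.87, -0.0]
contact_force: [-3.3, 2.1, 2.5]
gripper_width: -0.004
```

Run:
```python
from h import *
print(tool()[0],state()['contact_force'])
im=eyes.grab_frame('side')[120:290,200:400,::-1]; cv2.imwrite('pics/s3.png',cv2.resize(im,None,fx=3.5,fy=3.5,interpolation=cv2.INTER_CUBIC))
for th in [57,63,69,75,80,84,87,89,90]:
    p,y=tgt('L',th,-.020); print(th,*rel(p,.112,y))
```

```text
[0.48686027 0.0773084  0.11248522] [-3.30985212  2.09356425  2.5205911 ]
57 [-0.0002  0.0008  0.0005] [-0.06 -0.07 -0.38]
63 [-0.0076  0.0026  0.0005] [-0.06 -0.07  5.62]
69 [-0.0152  0.0036  0.0005] [-0.07 -0.07 11.62]
75 [-0.0228  0.0037  0.0005] [-0.07 -0.06 17.62]
80 [-0.0291  0.0033  0.0005] [-0.07 -0.06 22.62]
84 [-0.0342  0.0025  0.0004] [-0.08 -0.06 26.62]
87 [-0.0379  0.0017  0.0004] [-0.08 -0.05 29.62]
89 [-0.0404  0.0011  0.0004] [-0.08 -0.05 31.62]
90 [-0.0416  0.0007  0.0004] [-0.08 -0.05 32.62]
```

View pics/s3.png

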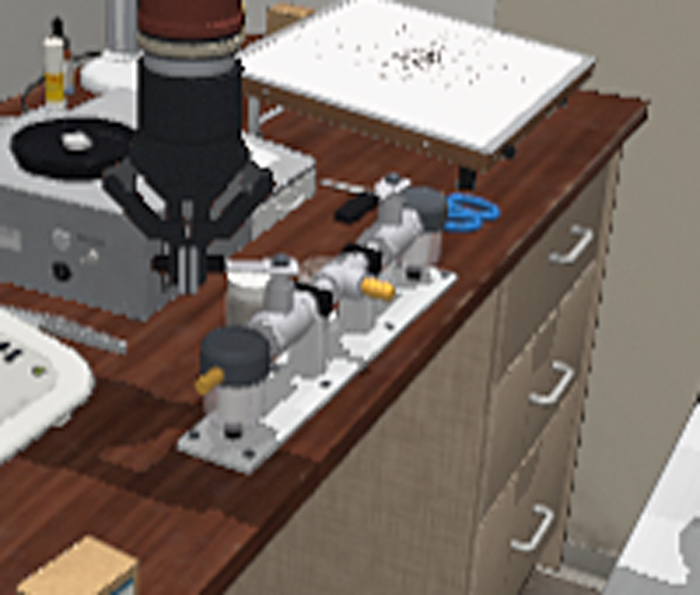

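The fingers have swung the left lever more than halfway, and the right lever is still along the pipe. Continuing.

apply_moves:
  commands:
    - {"linear": [-0.0075, 0.0025, 0], "delta_rot": [0, 0, 6], "fingers": 255}
    - {"linear": [-0.015, 0.0035, 0], "delta_rot": [0, 0, 12], "fingers": 255}
    - {"linear": [-0.023, 0.0035, 0], "delta_rot": [0, 0, 18], "fingers": 255}
    - {"linear": [-0.029, 0.003, 0], "delta_rot": [0, 0, 23], "fingers": 255}
    - {"linear": [-0.034, 0.0025, 0], "delta_rot": [0, 0, 27], "fingers": 255}
    - {"linear": [-0.038, 0.0015, 0], "delta_rot": [0, 0, 30], "fingers": 255}
    - {"linear": [-0.04, 0.001, 0], "delta_rot": [0, 0, 32.5], "fingers": 255}
    - {"linear": [-0.042, 0.001, 0], "delta_rot": [0, 0, 32.5], "fingers": 255}

```text
time: 10.85
tool_pos: [0.5093, 0.042, 0.1121]
tool_rot: [-0.001, 0.715, 0.699, 0.0]
contact_force: [-2.8, 3.5, 0.2]
gripper_width: -0.002
```

apply_moves:
  commands:
    - {"linear": [-0.001, 0, 0], "delta_rot": [0, 0, 0], "fingers": 255}
    - {"linear": [-0.001, 0, 0], "delta_rot": [0, 0, 0], "fingers": 255}
    - {"linear": [-0.002, 0, 0], "delta_rot": [0, 0, 0], "fingers": 255}
    - {"linear": [-0.002, 0, 0], "delta_rot": [0, 0, 0], "fingers": 255}
    - {"linear": [-0.002, 0, 0], "delta_rot": [0, 0, 0], "fingers": 255}
    - {"linear": [-0.002, 0, 0], "delta_rot": [0, 0, 0], "fingers": 255}
    - {"linear": [-0.002, 0, 0], "delta_rot": [0, 0, 0], "fingers": 255}
    - {"linear": [-0.002, 0, 0], "delta_rot": [0, 0, 0], "fingers": 255}

```text
time: 11.65
tool_pos: [0.5093, 0.0419, 0.1121]
tool_rot: [-0.002, 0.715, 0.699, 0.002]
contact_force: [-1.0, 9.9, -0.1]
gripper_width: -0.002
```

apply_moves:
  commands:
    - {"linear": [-0.001, 0, 0], "delta_rot": [0, 0, 0], "fingers": 255}
    - {"linear": [-0.001, 0, 0], "delta_rot": [0, 0, 0], "fingers": 255}
    - {"linear": [-0.002, 0, 0], "delta_rot": [0, 0, 0], "fingers": 255}
    - {"linear": [-0.002, 0, 0], "delta_rot": [0, 0, 0], "fingers": 255}
    - {"linear": [-0.002, 0, 0], "delta_rot": [0, 0, 0], "fingers": 255}
    - {"linear": [-0.002, 0, 0], "delta_rot": [0, 0, 0], "fingers": 255}
    - {"linear": [-0.002, 0, 0], "delta_rot": [0, 0, 0], "fingers": 255}
    - {"linear": [-0.002, 0, 0], "delta_rot": [0, 0, 0], "fingers": 255}

```text
time: 12.45
tool_pos: [0.5093, 0.0417, 0.1122]
tool_rot: [-0.004, 0.715, 0.699, 0.003]
contact_force: [-1.3, 16.8, -0.5]
gripper_width: -0.001
```

Run:
```python
from h import *
P,M=tool(); print(P,state()['contact_force'],angle('L')); p,y=tgt('L',90,-.020); print(rel(p,.112,y))
im=eyes.grab_frame('wrist'); cv2.imwrite('pics/w5.png',im[:,:,::-1])
```

```text
[0.50926789 0.04174795 0.11218644] [-1.2809689  16.76059949 -0.49360622] (np.float64(0.06981671557069308), np.float64(0.02051090882796572))
(array([-0.0005,  0.0002,  0.0002]), array([-0.04, -0.55,  0.67]))
```

View pics/w5.png

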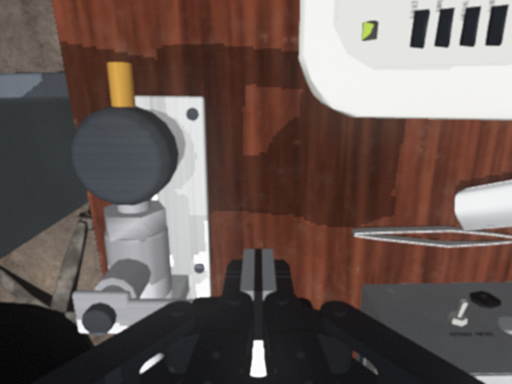

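The left lever is against its shut stop: the force rose from 4 to 17 N over 4 mm of commanded push, with no movement. I'll back off, lift, and retreat so the top camera can see.

apply_moves:
  commands:
    - {"linear": [0.01, 0, 0], "delta_rot": [0, 0, 0], "fingers": 255}
    - {"linear": [0.02, 0, 0], "delta_rot": [0, 0, 0], "fingers": 255}
    - {"linear": [0.022, 0, -0.04], "delta_rot": [0, 0, 0], "fingers": 255}
    - {"linear": [0.022, 0, -0.085], "delta_rot": [0, 0, 0], "fingers": 255}
    - {"linear": [0.022, 0, -0.12], "delta_rot": [0, 0, 0], "fingers": 255}
    - {"linear": [0.022, 0.04, -0.14], "delta_rot": [0, 0, 0], "fingers": 255}
    - {"linear": [0.022, 0.08, -0.14], "delta_rot": [0, 0, 0], "fingers": 255}
    - {"linear": [0.022, 0.1, -0.14], "delta_rot": [0, 0, 0], "fingers": 255}

```text
time: 13.3
tool_pos: [0.6131, 0.0567, 0.2541]
tool_rot: [0.002, 0.715, 0.699, 0.001]
contact_force: [-0.2, -0.5, -0.4]
gripper_width: 0.001
```

Run:
```python
from h import *
P,M=tool(); print(P,M.round(2),state()['contact_force'])
im=eyes.grab_frame('wrist'); cv2.imwrite('pics/w6.png',im[:,:,::-1])
im=eyes.grab_frame('top'); cv2.imwrite('pics/top3.png',im[:,:,::-1])
```

```text
[0.61312061 0.05671313 0.25414176] [[ 0.02  1.    0.  ]
 [ 1.   -0.02 -0.  ]
 [-0.    0.   -1.  ]] [-0.24384243 -0.47928458 -0.3746296 ]
```

View pics/top3.png

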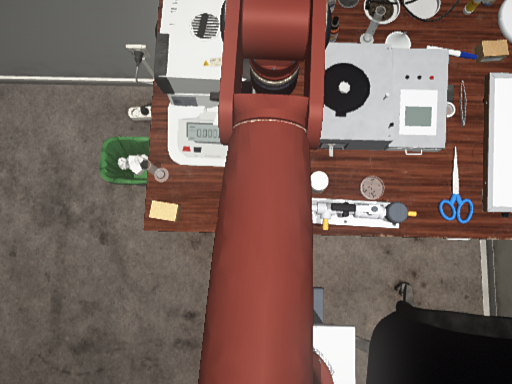

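View pics/w6.png

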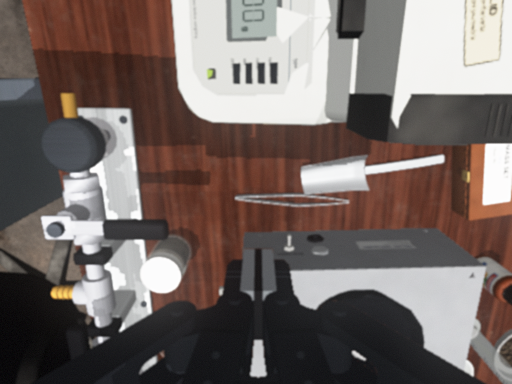

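The wrist view shows the left lever across the pipe. I'll swing the arm right to clear the top view for a measured check.

apply_moves:
  commands:
    - {"linear": [-0.48, -0.26, -0.02], "delta_rot": [0, 0, 0], "fingers": 255}
    - {"linear": [-0.48, -0.26, -0.02], "delta_rot": [0, 0, 0], "fingers": 255}
    - {"linear": [-0.48, -0.26, -0.02], "delta_rot": [0, 0, 0], "fingers": 255}
    - {"linear": [-0.48, -0.26, -0.02], "delta_rot": [0, 0, 0], "fingers": 255}
    - {"linear": [-0.48, -0.26, -0.02], "delta_rot": [0, 0, 0], "fingers": 255}
    - {"linear": [-0.48, -0.26, -0.02], "delta_rot": [0, 0, 0], "fingers": 255}
    - {"linear": [-0.48, -0.26, -0.02], "delta_rot": [0, 0, 0], "fingers": 255}
    - {"linear": [-0.48, -0.26, -0.02], "delta_rot": [0, 0, 0], "fingers": 255}

```text
time: 14.2
tool_pos: [0.4093, -0.2907, 0.2672]
tool_rot: [0.0, 0.715, 0.699, -0.0]
contact_force: [0.3, 0.5, 0.8]
gripper_width: -0.001
```

Run:
```python
from h import *
p,M=tool(); print(p, M.T@(np.array([.35,-.42,.27])-p))
```

```text
[ 0.40934674 -0.29070281  0.26716668] [-0.13065471 -0.05630125 -0.0027093 ]
```

apply_moves:
  commands:
    - {"linear": [-0.13, -0.06, 0], "delta_rot": [0, 0, 0], "fingers": 255}
    - {"linear": [-0.13, -0.06, 0], "delta_rot": [0, 0, 0], "fingers": 255}
    - {"linear": [-0.13, -0.06, 0], "delta_rot": [0, 0, 0], "fingers": 255}
    - {"linear": [-0.13, -0.06, 0], "delta_rot": [0, 0, 0], "fingers": 255}
    - {"linear": [-0.13, -0.06, 0], "delta_rot": [0, 0, 0], "fingers": 255}
    - {"linear": [-0.13, -0.06, 0], "delta_rot": [0, 0, 0], "fingers": 255}
    - {"linear": [-0.13, -0.06, 0], "delta_rot": [0, 0, 0], "fingers": 255}
    - {"linear": [-0.13, -0.06, 0], "delta_rot": [0, 0, 0], "fingers": 255}

```text
time: 15.0
tool_pos: [0.3487, -0.4172, 0.2671]
tool_rot: [0.0, 0.715, 0.699, -0.0]
contact_force: [-0.1, -0.2, 0.6]
gripper_width: 0.002
```

Run:
```python
from h import *
im=eyes.grab_frame('top'); cv2.imwrite('pics/top4.png',im[:,:,::-1]); im=im[:,:,::-1]
c=im[155:240,142:422]; cv2.imwrite('pics/top4z.png',cv2.resize(c,None,fx=2.8,fy=2.8,interpolation=cv2.INTER_CUBIC))
c=im[155:240,232:422]; cv2.imwrite('pics/top4y.png',cv2.resize(c,None,fx=4,fy=4,interpolation=cv2.INTER_CUBIC))
o=cv2.imread('pics/top0.png')
for n,b in dict(jar=(303,165,335,195),carton=(142,195,185,225),cyl=(150,160,175,185)).items():
    x0,y0,x1,y1=b; print(n,cv2.absdiff(o,im)[y0:y1,x0:x1].mean().round(2))
g=im.max(2)
for n,box in dict(L=(275,160,300,200),R=(325,195,362,218)).items():
    x0,y0,x1,y1=box; m=np.zeros(g.shape,np.uint8); m[y0:y1,x0:x1]=(g[y0:y1,x0:x1]<75)*255
    k,lab,st,ce=cv2.connectedComponentsWithStats(m)
    for i in range(1,k):
        if st[i,4]>30:
            pts=np.column_stack(np.where(lab==i))[:,::-1]
            P=np.array([ray('top',u,v,.131)[:2] for u,v in pts],np.float32); c=P.mean(0); d=c-HUB[n]; w=cv2.fitLine(P,cv2.DIST_L2,0,.01,.01).ravel()
            print(n,st[i],c,np.linalg.norm(d),np.degrees(np.arctan2(d[0],d[1])+psi),'axis',np.degrees(np.arctan2(w[0],w[1])+psi)%180)
print(state()['contact_force'],state()['time'])
```

```text
jar 1.21
carton 1.92
cyl 1.99
L [276 161  15  24 209] [0.5079515  0.02286176] 0.06915543856886913 88.68165177632493 axis 88.15845345422984
R [331 203  25  14 206] [ 0.43195325 -0.10720585] 0.06719431483002183 -2.055130888239957 axis 2.6523367750079427
[-0.32653635 -0.24554969 -0.35804123] 15.05
```

View pics/top4z.png

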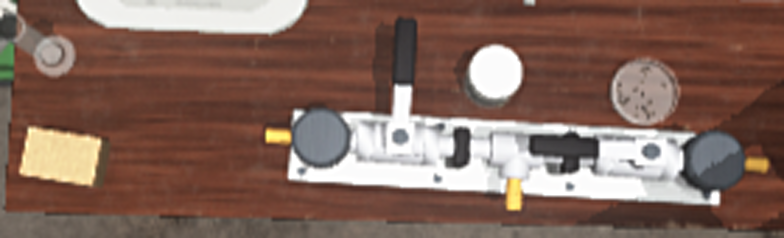

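View pics/top4y.png

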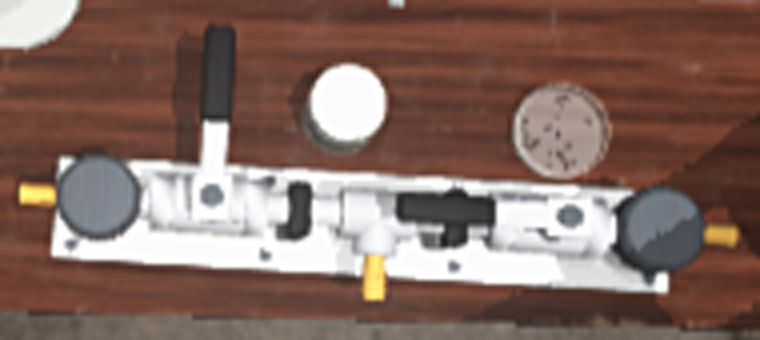

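```bash
python3 -c "
from plant import job_done,state
print(job_done(), state()['time'])"
```

```text
the job is handed in; nothing more can be done
the job is handed in; nothing more can be done
```

The changeover is done and handed in: I turned the right (standby) valve fully open first, then turned the left valve, the one in use, fully shut. That took about 15 s of the 45 s allowed. I pushed both levers with the closed fingers, so the two valves were never shut together.

- **Stops:** Each lever was pressed to about 17 N without moving further; friction alone takes about 3–4 N.
- **Lever angles:** In the last top view the left lever measured about 88–89°, against a nominal 90°. The right lever's measurements disagreed: its two mask readings, −2° and +2.7°, were spoiled by a black clamp in the image. Read by eye from the picture, it lies within about 1.5° of the pipe line. I relied on the stop forces over these angles.
- **Bystanders:** The jar, carton and cylinder showed no change from the first picture, and the dish stands where it was by eye. At hand-in the arm was clear of everything, with about 0.5 N on the force sensor, which is noise.

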